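Set the overhead camera over the framed picture

TASK

Get the overhead camera ready to photograph the little framed picture: swing the wing of the twist-lock collar right over to free the telescoping boom, slide the boom out until the camera's lens is centred above the picture frame, then swing the wing fully back home so that the boom is locked again. Leave the frame and the other things on the table where they are.

Things in the scene. Friction and masses are not known exactly. Their poses are not given: they have to be found in the camera images.
- camera_stand: Tabletop camera stand, fixed: a 110 x 135 mm dark weighted base plate, a 25 mm column, and at its top a head block that carries a level telescoping boom whose axis is 225 mm above the table. Origin: on the table under the column. Its y axis points along the boom, from the column out to the camera; its x axis is level, square to the boom; z is up.
- collar_axis (a point): Point on the boom's axis in the middle of the black twist-lock collar (38 mm diameter, 36 mm long, at the mouth of the 25 mm outer tube, 90 mm out from the column). It does not move when the collar turns. The 19 mm inner tube runs out of the collar to the camera.
- wing_tip (a point): Tip of the collar's single flat wing: a bare aluminium tab 18 mm wide (along the boom) and 8 mm thick, with an 11 mm round bead at its tip; the tip's centre is 61 mm from the boom's axis and turns with the collar about that axis.
- lock_collar (a joint): Turn of the collar, rad. 0 = locked, home: the wing leans 50 degrees from upright to the stand's -x side. 1.745 = fully open: it leans 50 degrees to the +x side. Below about 0.15 the boom is held fast (25 N or more), above 0.35 it slides freely. It stays where it is left. The first 0.3 rad off home take 10 to 20 N on the wing, the rest a few N. A closed finger pointing down can push it over.
- boom_slide (a joint): How far the telescoping boom is drawn out, m: 0 = fully in, 0.14 = fully out. When unlocked it slides with about 3 N and stays where it is left.
- clamp_knob (a point): Centre of the ribbed round knob (32 mm diameter, 32 mm tall, upright) on top of the camera clamp at the end of the boom, 42 mm above the boom's axis; it moves with the boom and can be pushed from either side. The clamp block under it is a 42 mm cube round the boom's axis; knob, clamp and lens are in line vertically.
- lens (a point): Centre of the front of the camera's lens, which looks straight down, 140 mm above the table and 85 mm below the boom's axis, straight under the knob. The grey camera (78 x 50 x 36 mm) hangs under the clamp.
- picture_frame: Small limed wooden picture frame with an oval foil sprig, 150 x 126 x 16 mm, lying loose and flat on the table under the line of the boom, farther out than the camera stands at first. Origin: centre of its underside; x along its longer side.
- glue_bottle: Small brown dropper bottle, 34 mm diameter, 102 mm tall, standing loose on the table; to be left alone. Origin: centre of its underside.
- wood_burnisher: Wooden burnishing stick, 156 x 23 x 12 mm, lying loose on the table; to be left alone. Origin: centre of its underside.
- washi_tape: Small roll of grid-printed paper tape, 40 mm diameter, 16 mm high, lying loose on the table; to be left alone. Origin: centre of its underside.

How it is judged (in metres and radians):
On the way, in this order (a step that is already met when the one before it is completed fails the run):
1. the collar is twisted open while the boom is still at its first length (value of joint lock_collar above 1.2 rad and horizontal distance between lens and picture_frame above 0.03 m), for 0.2 s.
2. with the collar open, the boom is drawn out until the lens is over the middle of the frame (value of joint lock_collar above 0.9 rad and horizontal distance between lens and picture_frame below 0.012 m), for 0.2 s.
3. the collar is twisted back home (value of joint lock_collar below 0.15 rad), for 0.2 s.
At the end, for the whole second after the job is handed in: The collar is locked (within 0.15 rad of fully home), the lens is within 12 mm of straight above the centre of the frame, and the frame has not been moved by more than 10 mm and lies still (value of joint lock_collar below 0.15 rad and horizontal distance between lens and picture_frame below 0.012 m and distance of picture_frame from where it was at the start of the episode below 0.01 m and linear speed of picture_frame below 0.01 m/s); the robot touches nothing.
It fails at once if the picture frame is pushed about (distance of picture_frame from where it was at the start of the episode above 0.015 m).
It fails at once if the bottle, burnisher or tape roll is disturbed (distance of any of glue_bottle, wood_burnisher, washi_tape from where it was at the start of the episode above 0.03 m or angle between glue_bottle's own z axis and vertical above 0.5 rad).
It also fails if it takes over 56 s, if anything falls off the work surface, if the arm or the gripper's body presses on something with over 40 N, if the wrist force passes 120 N, or if a joint passes its speed limit or range.

ROBOT

A 7-joint arm with a two-finger parallel gripper is mounted at the origin on the work surface; the furniture and walls round the work are solid. World frame = base frame: x ahead of the robot, y to its left, z up, the work surface at z = 0. Lengths are in mm, angles in rad, forces in N, time in s.
With the tool pointing down it reaches from about 350 to 775 mm from the base axis. Payload 3.1 kg.
Tool frame: the origin (TCP) lies at the very end of the fingers, on their centre line; the grasp point (between the pads) lies 19 mm behind it; x points along the fingers, z is the direction in which the jaws open and shut, and the axes are right-handed (so a half turn about x gives the same grasp; the last joint's range is limited). The gripper opens to 85 mm and grips with 20 to 120 N. Pads are 22 mm wide; open, the fingers measure 114 mm over their backs; the gripper's body (76 mm by 85 mm) begins 54 mm behind the grasp point. The pads swing forward as they close: fully open they stand 13 mm farther back than shut.
Start: joints at [-1.243, 0.311, 0.014, 1.512, -0.004, 1.319, -0.027], TCP at [198.76, 512.847, 231.304] pointing down, gripper open.
Joint ranges: [-2.7, 2.7], [-0.3, 1.91], [-1.27, 1.3], [0.12, 2.57], [-1.44, 4.58], [0.2, 2.03], [-3.05, 3.05]. Speed limits (rad/s): [2.79, 2.79, 3.14, 3.14, 3.14, 3.14, 3.14].

INTERFACE

Orientations are given as a unit quaternion [w, x, y, z].
In Python, from plant import bot gives the robot as it stands.
- The arm moves only by the tool servo_tool, never from a script. Its argument "series" is text: rows parted by semicolons, each of 7 numbers parted by spaces: the shift along the tool's x, y, z in mm, then the turn, a rotation vector about the tool's x, y, z in degrees, then the closure, from 0 (fully open) to 1 (shut). In form: x y z rx ry rz fingers; .... A call has 1 to 12 rows; each row shifts and turns the pose as measured when the row begins, along the tool's axes as they then stand; what a row does not reach is not made up. A row lasts 1/10 s, in which the tool goes at most 50 mm and 8.59 degrees, less where a joint would pass 70% of its speed; a pose out of reach is approached as far as the arm can. A call with a gripper value outside its range is refused whole. The fingers move at their own pace and stop on an object; the grip force is fixed at half the most. Time passes only in rows, so rows that do not move let the fingers close. It gives the time, the measured TCP pose, the force and the opening at its end, in the units of the state.
- bot.observe(): the state, without advancing time (a new reading comes with each control period).
- bot.read_camera(name): name is "side" or "top" or "wrist"; returns a dict with "pixels" (400x640x3 uint8, red, green, blue), "fx", "fy", "cx", "cy" (pixels), "T" (4x4, takes a point from camera to world coordinates); the wrist camera has in their place "hand_eye" (4x4, takes a point from camera to tool coordinates, whose origin is the TCP and whose axes are the tool frame's). Camera axes: x right, y down, z forward; pixel columns grow to the right and rows downward; lengths in mm; the calibration is good to about 2 mm. A picture is of the moment at which its call begins: read the wrist's pose just before it. There is no depth.
- bot.job_done(): hands the job in, once; it reports no verdict.
The state is a dict: "time": time; "joint_positions": joint angles; "joint_velocities": joint speeds; "tau": joint torques, N m; "tcp_pos": TCP position; "tool_rot": TCP orientation; "contact_force": force on the tool from outside, world axes, zero at the start; "ft_torque": the same for the moment, N m; "grip_width": finger opening in mm.
Only numpy, scipy, OpenCV 4.12 (cv2) and the standard library are available. Lean on these libraries where they do the work, as an engineer would, in place of code of your own. Each camera call takes 0.05 s, during which the arm holds its last target.

## Working session

There is one attempt and no reset: what is moved stays moved. The work goes in short steps, Python scripts to look and compute and a tool call to move; the robot and the scene stay as the last step left them, time stands still between calls to the robot, and variables do not carry over. Pictures are saved under pics/ and viewed, and the job is handed in when it is done.

Besides the shell and the picture viewer there is one more tool, called after "Request:" as name(argument=value, ...) on one line, values as JSON. servo_tool: Moves the arm, as the interface text tells. Its arguments: {"type":"object","properties":{"series":{"type":"string"}},"required":["series"]}

```bash
ls; mkdir -p pics; python3 - <<'E'
from plant import bot
import cv2, numpy as np
s=bot.observe()
for k,v in s.items(): print(k,np.round(v,3) if not isinstance(v,str) else v)
for n in ("side","top","wrist"):
    c=bot.read_camera(n)
    cv2.imwrite(f"pics/{n}0.png",c["pixels"][:,:,::-1])
    np.savez(f"{n}0.npz",**c)
    print(n,c["fx"],c["fy"],c["cx"],c["cy"]);print(np.round(c.get("T",c.get("hand_eye")),3))
E
```

```text
pics
time 0.0
joint_positions [-1.243  0.312  0.014  1.513 -0.004  1.319 -0.027]
joint_velocities [ 0.001  0.001 -0.001  0.001 -0.003  0.    -0.   ]
tau [-0.0000e+00 -3.7991e+01  1.4600e-01 -2.3059e+01  1.2000e-02  1.4000e-02
  0.0000e+00]
tcp_pos [198.5   512.155 230.225]
tool_rot [ 0.583 -0.4    0.584  0.399]
contact_force [ 0.352 -0.133  0.382]
ft_torque [-0.026  0.011  0.013]
grip_width 85.156
side 443.30945414636864 443.30945414636864 317.7636653849133 199.2343110677615
[[ 8.45000e-01 -2.92000e-01  4.47000e-01  3.07850e+01]
 [-5.34000e-01 -4.69000e-01  7.03000e-01 -7.64742e+02]
 [ 5.00000e-03 -8.33000e-01 -5.53000e-01  7.54071e+02]
 [ 0.00000e+00  0.00000e+00  0.00000e+00  1.00000e+00]]
top 489.3760531715648 489.3760531715648 329.86416074780584 208.82936673711632
[[ 2.000000e-03 -9.850000e-01  1.730000e-01  2.637750e+02]
 [-1.000000e+00  1.000000e-03  1.600000e-02 -2.596900e+01]
 [-1.600000e-02 -1.730000e-01 -9.850000e-01  1.451547e+03]
 [ 0.000000e+00  0.000000e+00  0.000000e+00  1.000000e+00]]
wrist 330.36502249566905 330.36502249566905 318.2970093180004 200.01593080558834
[[ 1.0000e-03 -2.7600e-01  9.6100e-01 -1.4226e+02]
 [-0.0000e+00 -9.6100e-01 -2.7600e-01  6.9668e+01]
 [ 1.0000e+00 -0.0000e+00 -1.0000e-03  8.9200e-01]
 [ 0.0000e+00  0.0000e+00  0.0000e+00  1.0000e+00]]
```

View pics/side0.png

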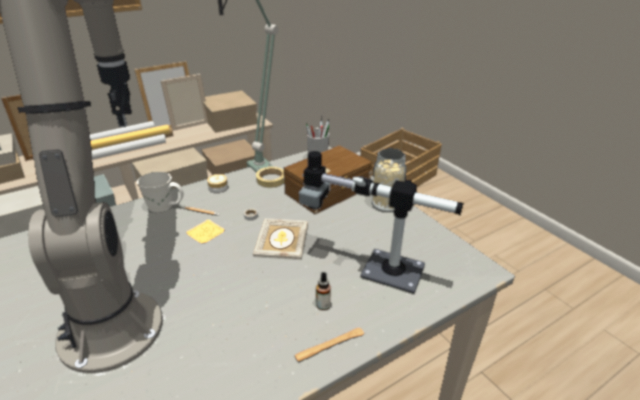

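View pics/top0.png

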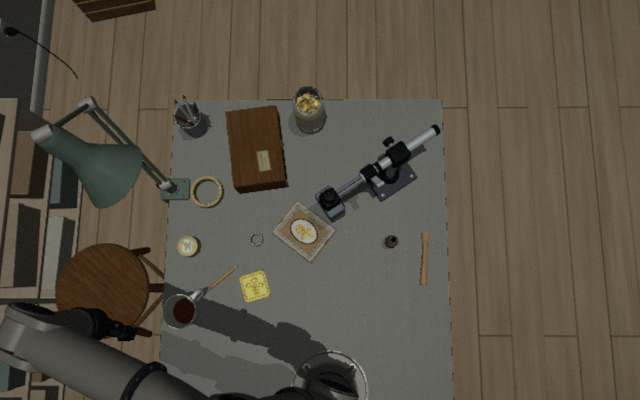

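View pics/wrist0.png

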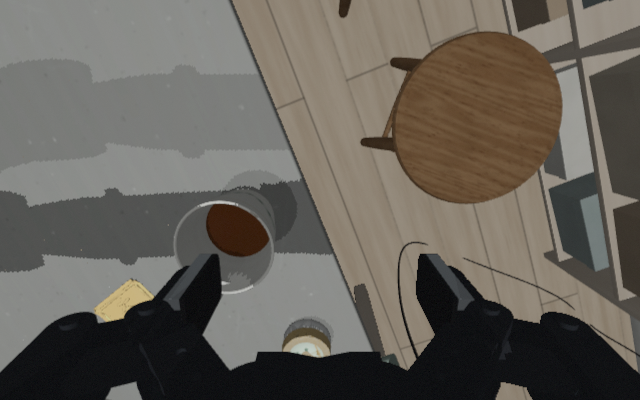

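```bash
python3 - <<'E'
import cv2
t=cv2.imread("pics/top0.png"); s=cv2.imread("pics/side0.png")
cv2.imwrite("pics/topz.png",cv2.resize(t[110:270,265:450],None,fx=4,fy=3.7,interpolation=cv2.INTER_CUBIC)[:592])
cv2.imwrite("pics/sidez.png",cv2.resize(s[140:290,240:480],None,fx=3.3,fy=3.3,interpolation=cv2.INTER_CUBIC))
E
```

```text
(no output)
```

View pics/topz.png

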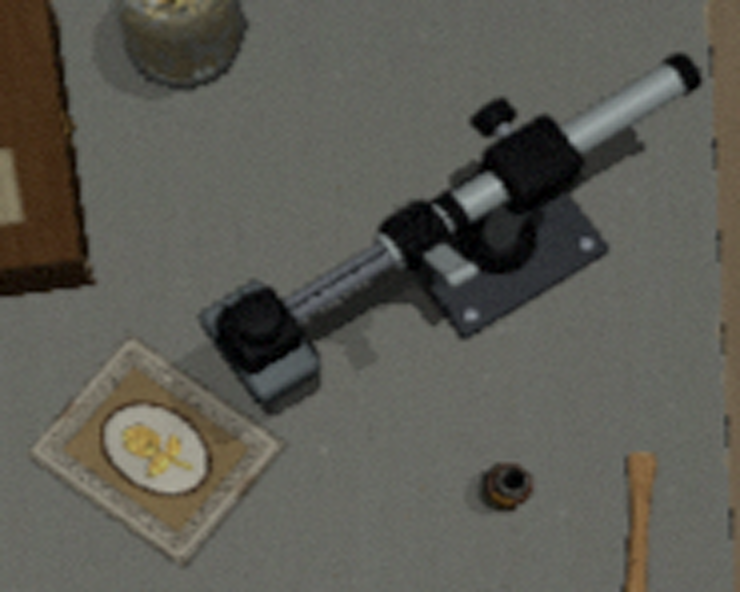

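View pics/sidez.png

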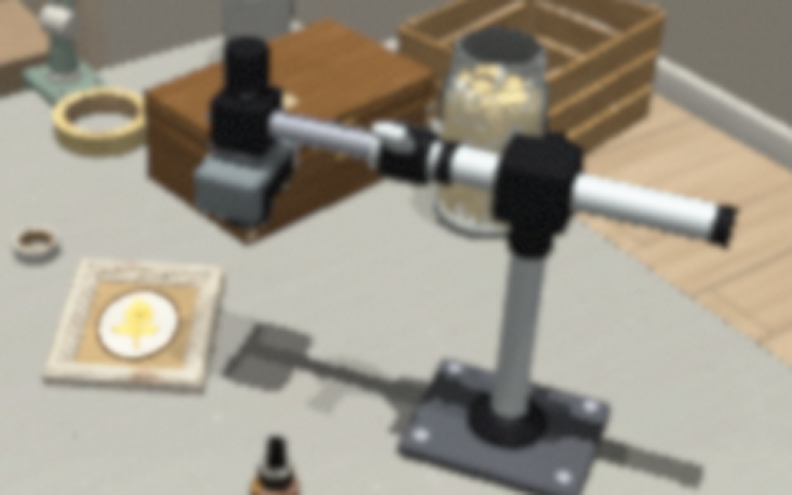

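```bash
cat > h.py <<'E'
import cv2, numpy as np
from scipy.spatial.transform import Rotation as R
def load(f): return dict(np.load(f))
def onplane(c,uv,z,T=None):
    T=c["T"] if T is None else T
    uv=np.atleast_2d(uv).astype(float)
    d=np.c_[(uv[:,0]-c["cx"])/c["fx"],(uv[:,1]-c["cy"])/c["fy"],np.ones(len(uv))]@T[:3,:3].T
    o=T[:3,3]; return o+d*((z-o[2])/d[:,2])[:,None]
def proj(c,P,T=None):
    T=c["T"] if T is None else T
    p=(np.atleast_2d(P)-T[:3,3])@T[:3,:3]
    return np.c_[p[:,0]/p[:,2]*c["fx"]+c["cx"],p[:,1]/p[:,2]*c["fy"]+c["cy"]]
def tri(c1,a,c2,b):
    o1=c1["T"][:3,3];o2=c2["T"][:3,3]
    d1=onplane(c1,a,0)[0]-o1;d2=onplane(c2,b,0)[0]-o2
    d1/=np.linalg.norm(d1);d2/=np.linalg.norm(d2)
    s=np.linalg.lstsq(np.c_[d1,-d2],o2-o1,rcond=None)[0]
    p,q=o1+d1*s[0],o2+d2*s[1]; return (p+q)/2,np.linalg.norm(p-q)
def wristT(c,s):
    w,x,y,z=s["tool_rot"]; M=np.eye(4);M[:3,:3]=R.from_quat([x,y,z,w]).as_matrix();M[:3,3]=s["tcp_pos"]
    return M@c["hand_eye"]
E
python3 - <<'E'
from h import *
t=load("top0.npz"); s=load("side0.npz")
tz=lambda X,Y:(265+X/4-.4,110+Y/3.7-.4)
sz=lambda X,Y:(240+X/3.3-.35,140+Y/3.3-.35)
fr=[tz(*p) for p in [(132,340),(283,447),(183,565),(32,450)]]
P=onplane(t,fr,16);print("frame top",P.round(1),P.mean(0))
fs=[sz(*p) for p in [(83,258),(224,264),(205,389),(45,382)]]
P=onplane(s,fs,16);print("frame side",P.round(1),P.mean(0))
print("oval top",onplane(t,[tz(157,449)],13),"side",onplane(s,[sz(139,323)],13))
print("knob tri",tri(t,tz(268,312),s,sz(247,45)), onplane(t,[tz(268,312)],283))
print("boom far end",tri(t,tz(684,72),s,sz(722,226)))
print("wing tip",tri(t,tz(460,275),s,sz(385,130)))
print("bottle",onplane(t,[tz(512,478)],102), "base corners", onplane(t,[tz(608,247),tz(466,335)],5))
E
```

```text
frame top [[538.5  94.3  16. ]
 [451.4 -18.6  16. ]
 [357.4  54.5  16. ]
 [448.9 167.2  16. ]] [449.04000355  74.33811693  16.        ]
frame side [[450.1 172.8  16. ]
 [548.3 101.4  16. ]
 [452.6 -28.7  16. ]
 [352.8  43.1  16. ]] [450.95111047  72.15901495  16.        ]
oval top [[450.13619599  74.78014842  13.        ]] side [[450.01754297  72.15713507  13.        ]]
knob tri (array([503.4889636 , -10.1687615 , 288.22983185]), np.float64(3.2780282488747225)) [[506.07636772 -10.81861011 283.        ]]
boom far end (array([ 688.59533029, -280.01616825,  228.63332792]), np.float64(1.757625734449461))
wing tip (array([ 532.86539514, -128.68684564,  271.46690134]), np.float64(1.4010138759109287))
bottle [[ 416.76643875 -177.31744307  102.        ]] base corners [[ 617.68808149 -264.54786508    5.        ]
 [ 544.45278485 -156.04208086    5.        ]]
```

```bash
python3 - <<'E'
from plant import bot
from h import *
s=bot.observe()
w,x,y,z=s["tool_rot"]; M=R.from_quat([x,y,z,w]).as_matrix();print(M.round(3))
b=np.array([-.566,.825,0])
bl=M.T@b; print("boom in tool",bl, "angle of turn about x to bring z to boom", np.degrees(np.arctan2(-bl[1],bl[2])))
E
```

```text
[[-0.001 -0.932  0.361]
 [-0.002  0.361  0.932]
 [-1.    -0.    -0.002]]
boom in tool [-0.00105986  0.82581281  0.56481242] angle of turn about x to bring z to boom -55.629930242072874
```

```bash
python3 - <<'E'
from h import *
from plant import bot
s=bot.observe(); w,x,y,z=s["tool_rot"]; M=R.from_quat([x,y,z,w])
p0=np.array(s["tcp_pos"]); goal=np.array([495,-150,330.])
d=(goal-p0)/16
for i in range(16):
    l=M.inv().apply(d); print(i,l.round(0)); M=M*R.from_rotvec([np.radians(124.4/16),0,0])
E
```

```text
0 [ -6. -32. -32.]
1 [ -6. -36. -27.]
2 [ -6. -40. -22.]
3 [ -6. -42. -17.]
4 [ -6. -44. -11.]
5 [ -6. -45.  -5.]
6 [ -6. -45.   2.]
7 [ -6. -45.   8.]
8 [ -6. -43.  14.]
9 [ -6. -41.  19.]
10 [ -6. -38.  25.]
11 [ -6. -34.  30.]
12 [ -6. -30.  34.]
13 [ -6. -25.  38.]
14 [ -6. -20.  41.]
15 [ -6. -14.  43.]
```

Request:
servo_tool(series="-40 0 0 8 0 0 1; -40 -20 -20 8 0 0 1; -20 -36 -27 8 0 0 1; -5 -40 -20 8 0 0 1; 0 -42 -15 8 0 0 1; 0 -44 -9 8 0 0 1; 0 -45 -3 8 0 0 1; 0 -45 4 8 0 0 1; 0 -44 10 8 0 0 1; 0 -42 16 8 0 0 1")

```text
time: 1.15
tcp_pos: [304.3, 129.6, 336.5]
tool_rot: [0.701, 0.081, 0.704, -0.087]
contact_force: [1.6, -0.9, -0.2]
grip_width: -0.1
```

```bash
cat > rel.py <<'E'
# usage: rel.py x y z : tool-frame shift to a world goal and turn to target orientation (x down, y = stand x, z=-boom)
import sys
from h import *
from plant import bot
from cfg import BD
s=bot.observe(); w,x,y,z=s["tool_rot"]; M=R.from_quat([x,y,z,w])
g=np.array([float(a) for a in sys.argv[1:4]])
sx=np.array([BD[1],-BD[0],0]); G=R.from_matrix(np.c_[[0,0,-1.],sx,-BD])
print("t",s["time"],"tcp",np.round(s["tcp_pos"],1),"F",np.round(s["contact_force"],1),"w",round(s["grip_width"],1))
print("shift",M.inv().apply(g-s["tcp_pos"]).round(1),"turn deg",np.degrees((M.inv()*G).as_rotvec()).round(1), "shift in goal frame",G.inv().apply(g-s["tcp_pos"]).round(1))
print("j",np.round(s["joint_positions"],2))
E
echo 'import numpy as np
BD=np.array([-.566,.825,0]);BD/=np.linalg.norm(BD)' > cfg.py
python3 rel.py 495 -150 330
```

```text
t 1.15 tcp [304.3 129.6 336.5] F [ 1.6 -0.9 -0.2] w -0.1
shift [   7.6 -226.8  251.2] turn deg [41.9  0.   0.5] shift in goal frame [  6.5  -0.9 338.4]
j [-0.94 -0.21  0.38  1.8   0.08  1.55 -0.8 ]
```

Request:
servo_tool(series="1 -28 31 8 0 0 1; 1 -24 35 8 0 0 1; 1 -18 38 8 0 0 1; 1 -12 40 8 0 0 1; 1 -7 42 8 0 0 1; 0 -1 45 2 0 0 1; 0 0 45 0 0 0 1; 0 0 40 0 0 0 1")

```text
time: 1.95
tcp_pos: [495.8, -166.8, 331.7]
tool_rot: [0.62, 0.339, 0.621, -0.339]
contact_force: [-0.7, 0.9, 0.9]
grip_width: 0.1
```

```bash
python3 rel.py 495 -150 330; python3 - <<'E'
from plant import bot
from h import *
import json
s=bot.observe(); c=bot.read_camera("wrist"); c["T"]=wristT(c,s); np.savez("w1.npz",**c)
cv2.imwrite("pics/w1.png",c["pixels"][:,:,::-1])
E
```

```text
t 1.95 tcp [ 495.8 -166.8  331.7] F [-0.7  0.9  0.9] w 0.1
shift [  1.7   8.4 -14.5] turn deg [-1.7 -0.   0. ] shift in goal frame [  1.7   8.9 -14.3]
j [-0.38  0.29  0.9   1.41 -0.22  1.55 -0.5 ]
```

View pics/w1.png

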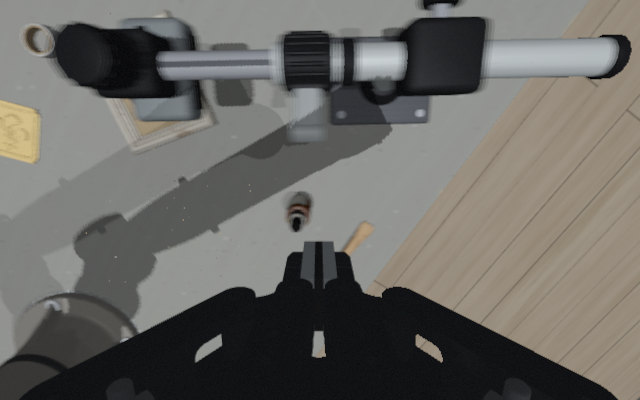

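```bash
python3 - <<'E'
from h import *
c=load("w1.npz")
g=cv2.cvtColor(c["pixels"],cv2.COLOR_RGB2HSV)
for x in (180,220,260,370,395,510,560,590):
    col=c["pixels"][20:110,x].astype(int).sum(1); 
    print(x,[int(v) for v in col[::3]])
E
python3 - <<'E'
import cv2
w=cv2.imread("pics/w1.png"); cv2.imwrite("pics/w1z.png",cv2.resize(w[0:160,240:440],None,fx=4,fy=3.7,interpolation=cv2.INTER_CUBIC))
E
```

```text
180 [324, 271, 291, 298, 304, 310, 258, 207, 209, 199, 213, 373, 431, 456, 270, 272, 465, 449, 416, 353, 211, 168, 164, 161, 142, 170, 375, 369, 385, 384]
220 [436, 436, 436, 439, 437, 438, 437, 438, 260, 261, 283, 396, 441, 439, 280, 287, 472, 443, 405, 309, 216, 197, 200, 198, 197, 198, 196, 197, 200, 390]
260 [438, 439, 436, 439, 437, 438, 438, 438, 441, 439, 325, 414, 449, 384, 294, 383, 466, 433, 385, 306, 410, 441, 441, 439, 441, 440, 440, 438, 394, 384]
370 [434, 437, 436, 436, 439, 439, 252, 278, 431, 474, 522, 550, 580, 620, 614, 583, 544, 506, 482, 425, 219, 51, 29, 49, 43, 39, 33, 68, 156, 159]
395 [434, 438, 423, 260, 228, 170, 98, 202, 434, 483, 526, 555, 583, 613, 603, 572, 539, 498, 461, 405, 214, 109, 110, 81, 45, 59, 156, 263, 280, 287]
510 [434, 439, 433, 435, 439, 439, 434, 427, 471, 519, 542, 558, 571, 568, 559, 541, 507, 476, 439, 346, 438, 441, 438, 442, 440, 443, 442, 438, 433, 428]
560 [435, 435, 435, 438, 435, 433, 376, 447, 487, 528, 546, 555, 562, 560, 551, 531, 494, 468, 415, 333, 422, 419, 420, 417, 422, 426, 422, 425, 412, 409]
590 [407, 406, 409, 413, 418, 385, 338, 454, 497, 533, 544, 553, 556, 556, 546, 525, 486, 457, 395, 23, 327, 399, 411, 413, 403, 398, 407, 413, 415, 415]
```

View pics/w1z.png

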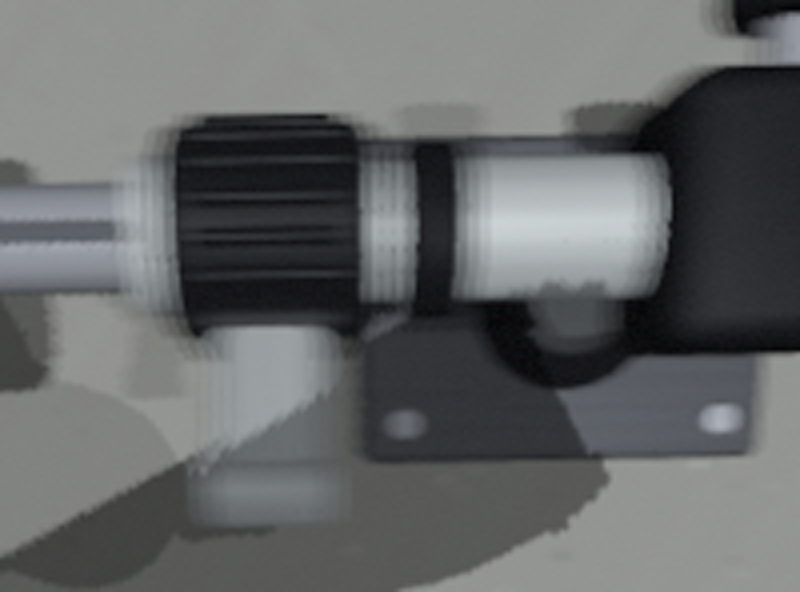

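Request:
servo_tool(series="1 8 -14 -1.7 0 0 1; 0 0 0 0 0 0 1; 0 0 0 0 0 0 1")

```text
time: 2.3
tcp_pos: [495.7, -160.0, 326.5]
tool_rot: [0.623, 0.329, 0.623, -0.339]
contact_force: [-0.7, 0.5, 0.2]
grip_width: -0.2
```

```bash
python3 rel.py 495 -150 330; python3 - <<'E'
from plant import bot
from h import *
s=bot.observe(); c=bot.read_camera("wrist"); c["T"]=wristT(c,s); np.savez("w2.npz",**c)
cv2.imwrite("pics/w2.png",c["pixels"][:,:,::-1])
w=c["pixels"][:,:,::-1]
cv2.imwrite("pics/w2z.png",cv2.resize(w[0:160,20:360],None,fx=2.35,fy=2.35,interpolation=cv2.INTER_CUBIC))
E
```

```text
t 2.3 tcp [ 495.7 -160.   326.5] F [-0.7  0.5  0.2] w -0.2
shift [-3.6  4.8 -8.7] turn deg [-0.8  0.3  0.7] shift in goal frame [-3.5  5.  -8.6]
j [-0.4   0.28  0.89  1.42 -0.21  1.54 -0.51]
```

View pics/w2.png

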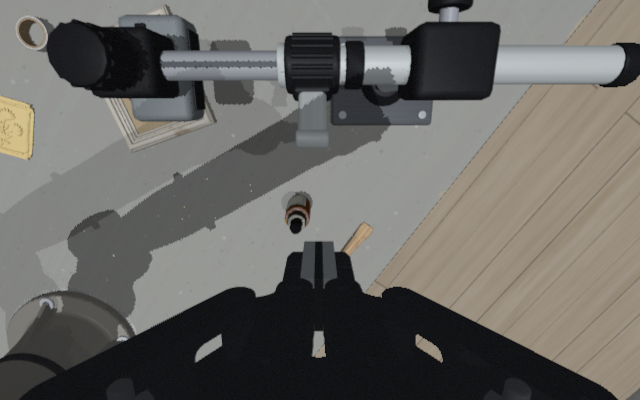

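View pics/w2z.png

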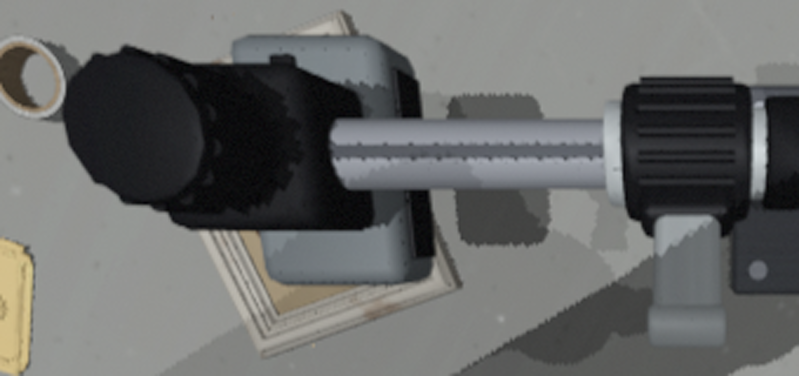

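```bash
python3 - <<'E'
from h import *
c=load("w2.npz")
A=onplane(c,[(165,64.7),(275,65.5),(600,63.5),(311,64)],225); print(A.round(1))
d=A[0]-A[2]; print("dir",d/np.linalg.norm(d)); d=A[0]-A[1]; print("dir inner",d/np.linalg.norm(d))
print("tip",onplane(c,[(312,138)],264),"knob",onplane(c,[(78,53)],283))
E
```

```text
[[ 518.1  -20.3  225. ]
 [ 559.1  -82.8  225. ]
 [ 683.8 -267.7  225. ]
 [ 573.6 -102.8  225. ]]
dir [-0.55649981  0.83084774  0.        ]
dir inner [-0.54869953  0.83601963  0.        ]
tip [[ 535.94190656 -128.85673958  264.        ]] knob [[507.39915539  -4.28963743 283.        ]]
```

```bash
cat > cfg.py <<'E'
import numpy as np
BD=np.array([-.557,.8305,0]);BD/=np.linalg.norm(BD)
C=np.array([573,-102,225.])
E
cat > uv.py <<'E'
# usage: uv.py u v z : goal in stand coords rel. to collar axis (z world)
import sys
from h import *
from plant import bot
from cfg import *
s=bot.observe(); w,x,y,z=s["tool_rot"]; M=R.from_quat([x,y,z,w])
sx=np.array([BD[1],-BD[0],0]); G=R.from_matrix(np.c_[[0,0,-1.],sx,-BD])
p=np.array(s["tcp_pos"]); F=np.array(s["contact_force"])
print("t",s["time"],"u,v,z",np.round([(p-C)@sx,(p-C)@BD,p[2]],1),"Fu,Fv,Fz",np.round([F@sx,F@BD,F[2]],1),"w",round(s["grip_width"],1))
if len(sys.argv)>3:
    u,v,z=map(float,sys.argv[1:4]); g=C+u*sx+v*BD; g[2]=z
    print("shift tool",M.inv().apply(g-p).round(1),"turn deg",np.degrees((M.inv()*G).as_rotvec()).round(1))
E
python3 uv.py -75 0 252
```

```text
t 2.35 u,v,z [-95.7  -4.5 326.5] Fu,Fv,Fz [-0.6  0.9 -0. ] w 0.1
shift tool [74.2 21.6 -4.9] turn deg [-0.1  0.3  0.7]
```

Request:
servo_tool(series="20 6 -1 0 0.3 0.7 1; 25 7 -2 0 0 0 1; 20 6 -1 0 0 0 1; 9 2 0 0 0 0 1; 0 0 0 0 0 0 1")

```text
time: 2.85
tcp_pos: [512.1, -137.6, 253.7]
tool_rot: [0.627, 0.334, 0.624, -0.327]
contact_force: [0.1, -0.2, 0.1]
grip_width: -0.2
```

```bash
python3 uv.py -75 0 252;  python3 - <<'E'
from plant import bot
from h import *
s=bot.observe(); c=bot.read_camera("wrist"); cv2.imwrite("pics/w3.png",c["pixels"][:,:,::-1])
E
```

```text
t 2.85 u,v,z [-70.4   4.4 253.7] Fu,Fv,Fz [-0.1 -0.2  0.1] w -0.2
shift tool [ 1.7 -4.6  4.3] turn deg [ 0.5 -0.  -0.6]
```

View pics/w3.png

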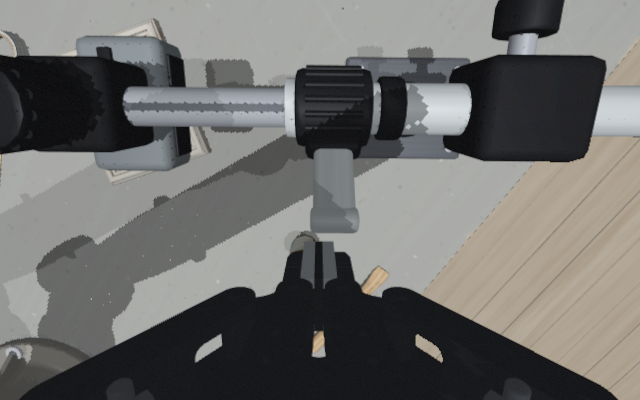

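Request:
servo_tool(series="1 0 6 0 0 0 1; 0 8 0 0 0 0 1; 0 10 0 0 0 0 1; 0 10 0 0 0 0 1")

```text
time: 3.3
tcp_pos: [526.1, -138.8, 259.4]
tool_rot: [0.619, 0.332, 0.627, -0.337]
contact_force: [-19.1, -3.1, 13.5]
grip_width: 0.1
```

```bash
python3 uv.py -30 0 252;  python3 - <<'E'
from plant import bot
from h import *
s=bot.observe(); c=bot.read_camera("wrist"); cv2.imwrite("pics/w4.png",c["pixels"][:,:,::-1])
E
```

```text
t 3.3 u,v,z [-59.5  -4.4 259.4] Fu,Fv,Fz [-17.6   8.   13.5] w 0.1
shift tool [ 7.1 29.5 -4.5] turn deg [-0.3 -0.3  0.7]
```

View pics/w4.png

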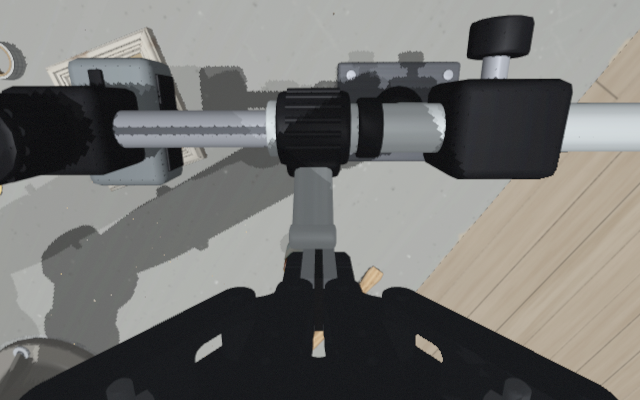

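Request:
servo_tool(series="0 -8 -2 0 0 0 1; 14 0 -1 0 0 0 1; 3 5 0 0 0 0 1; 0 0 0 0 0 0 1")

```text
time: 3.75
tcp_pos: [526.9, -139.5, 245.7]
tool_rot: [0.623, 0.333, 0.622, -0.337]
contact_force: [-0.1, -0.2, 0.2]
grip_width: 0.1
```

```bash
python3 uv.py -63 0 246
```

```text
t 3.75 u,v,z [-59.2  -5.5 245.7] Fu,Fv,Fz [-0.2 -0.1  0.2] w 0.1
shift tool [-0.3 -3.8 -5.4] turn deg [-0.4  0.2  0.2]
```

Request:
servo_tool(series="1 10 -3 0 0 0 1; 2 12 0 0 0 0 1; 2 14 0 0 0 0 1")

```text
time: 4.05
tcp_pos: [555.8, -120.4, 243.7]
tool_rot: [0.624, 0.334, 0.62, -0.34]
contact_force: [-1.2, -0.4, 1.3]
grip_width: 0.1
```

```bash
python3 uv.py -30 0 252
```

```text
t 4.05 u,v,z [-24.5  -5.8 243.7] Fu,Fv,Fz [-1.2  0.3  1.3] w 0.1
shift tool [-8.3 -5.6 -5.6] turn deg [-0.7  0.5  0.3]
```

Request:
servo_tool(series="-10 0 -2 0 0 0 1; -2 8 -2 0 0 0 1")

```text
time: 4.25
tcp_pos: [562.6, -109.8, 255.5]
tool_rot: [0.624, 0.332, 0.621, -0.339]
contact_force: [-1.7, -3.6, 1.6]
grip_width: -0.1
```

```bash
python3 uv.py 0 0 256;  python3 - <<'E'
from plant import bot
from h import *
s=bot.observe(); c=bot.read_camera("wrist"); cv2.imwrite("pics/w5.png",c["pixels"][:,:,::-1])
E
```

```text
t 4.25 u,v,z [-13.   -0.7 255.5] Fu,Fv,Fz [-3.4 -2.   1.6] w -0.1
shift tool [-0.5 13.  -0.8] turn deg [-0.5  0.5  0.3]
```

View pics/w5.png

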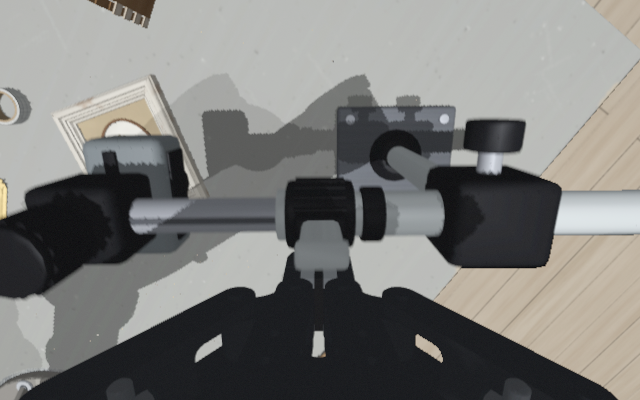

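Request:
servo_tool(series="0 8 0 0 0 0 1; 0 8 0 0 0 0 1; 0 8 0 0 0 0 1; 0 7 0 0 0 0 1")

```text
time: 4.7
tcp_pos: [588.3, -90.0, 253.6]
tool_rot: [0.622, 0.33, 0.623, -0.339]
contact_force: [-11.5, -5.0, 6.5]
grip_width: 0.2
```

```bash
python3 uv.py 20 0 256;  python3 - <<'E'
from plant import bot
from h import *
s=bot.observe(); c=bot.read_camera("wrist"); cv2.imwrite("pics/w6.png",c["pixels"][:,:,::-1])
E
```

```text
t 4.7 u,v,z [ 19.4   1.5 253.6] Fu,Fv,Fz [-12.3   2.3   6.5] w 0.2
shift tool [-2.4  0.6  1.5] turn deg [-0.4  0.3  0.7]
```

View pics/w6.png

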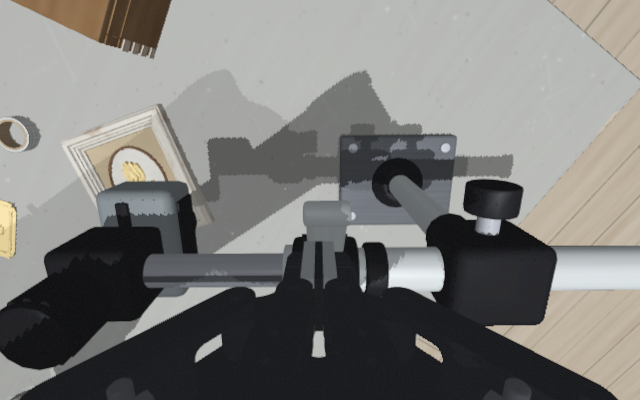

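Request:
servo_tool(series="0 -8 0 0 0 0 1; -25 -6 0 0 0 0 1; -25 -3 -5 0 0 0 1; 0 0 -25 0 0 0 1; 0 0 -30 0 0 0 1")

```text
time: 5.25
tcp_pos: [543.8, -49.7, 304.5]
tool_rot: [0.623, 0.333, 0.621, -0.34]
contact_force: [0.2, 0.8, -0.4]
grip_width: 0.1
```

```bash
python3 uv.py -3 70 260;  python3 - <<'E'
from plant import bot
from h import *
s=bot.observe(); c=bot.read_camera("wrist"); c["T"]=wristT(c,s); np.savez("w7.npz",**c);cv2.imwrite("pics/w7.png",c["pixels"][:,:,::-1])
E
```

```text
t 5.25 u,v,z [  4.9  59.7 304.5] Fu,Fv,Fz [ 0.6  0.5 -0.4] w 0.1
shift tool [ 44.5  -7.6 -10.5] turn deg [-0.7  0.4  0.5]
```

View pics/w7.png

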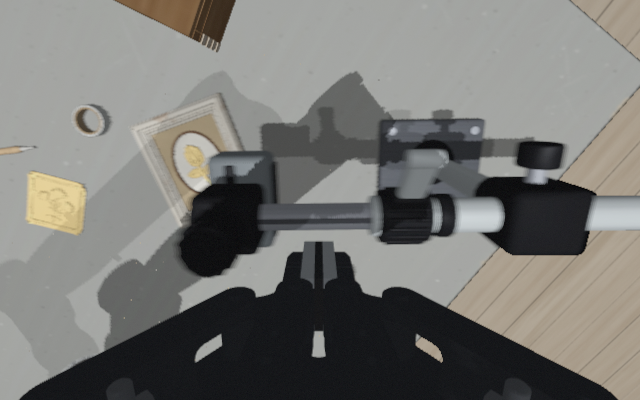

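Request:
servo_tool(series="10 -6 -2 0 0 0 1; 20 -2 0 0 0 0 1; 14 0 0 0 0 0 1; 2 0 0 0 0 0 1")

```text
time: 5.7
tcp_pos: [536.6, -39.9, 259.4]
tool_rot: [0.625, 0.333, 0.624, -0.329]
contact_force: [0.6, 0.3, -0.5]
grip_width: -0.2
```

```bash
python3 uv.py -3 70 260;  python3 - <<'E'
from plant import bot
from h import *
s=bot.observe(); c=bot.read_camera("wrist"); c["T"]=wristT(c,s); np.savez("w8.npz",**c);cv2.imwrite("pics/w8.png",c["pixels"][:,:,::-1])
E
```

```text
t 5.7 u,v,z [  4.4  71.9 259.4] Fu,Fv,Fz [ 0.7 -0.1 -0.5] w -0.2
shift tool [-0.7 -7.4  1.9] turn deg [ 0.3 -0.1 -0.3]
```

View pics/w8.png

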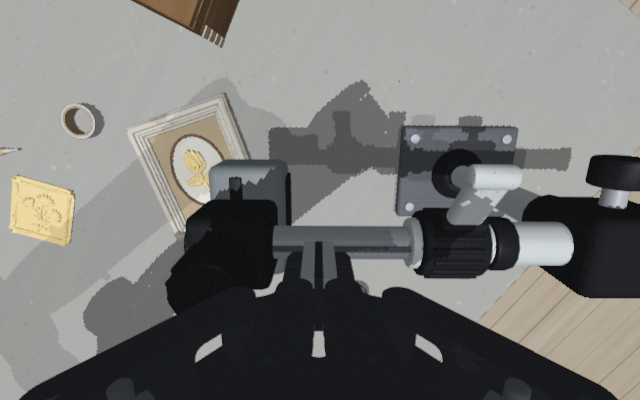

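Request:
servo_tool(series="0 -6 -5 0 0 0 1; 0 0 -10 0 0 0 1; 0 0 -12 0 0 0 1; 0 0 -12 0 0 0 1; 0 0 -12 0 0 0 1; 0 0 -12 0 0 0 1")

```text
time: 6.35
tcp_pos: [500.0, 3.2, 263.3]
tool_rot: [0.631, 0.336, 0.615, -0.333]
contact_force: [2.6, -3.2, -2.9]
grip_width: -0.0
```

```bash
python3 uv.py -3 175 260;  python3 - <<'E'
from plant import bot
from h import *
s=bot.observe(); c=bot.read_camera("wrist"); c["T"]=wristT(c,s); np.savez("w9.npz",**c);cv2.imwrite("pics/w9.png",c["pixels"][:,:,::-1])
E
```

```text
t 6.35 u,v,z [ -2.  128.  263.3] Fu,Fv,Fz [ 0.4 -4.1 -2.9] w -0.0
shift tool [  2.5  -1.3 -47. ] turn deg [-0.3  1.  -0.9]
```

View pics/w9.png

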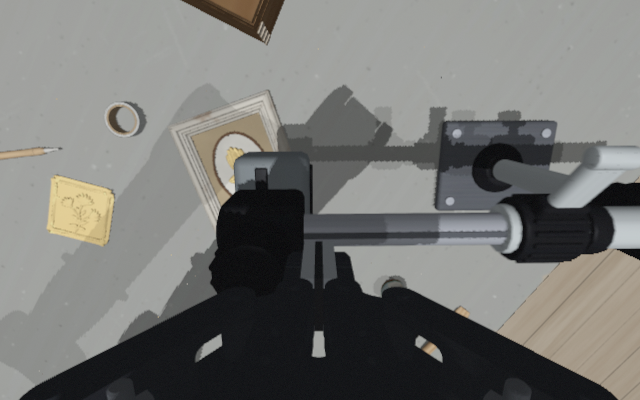

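Sliding works (about 4 N). I keep pushing.

Request:
servo_tool(series="2 0 -11 0 0 0 1; 1 0 -11 0 0 0 1; 0 0 -11 0 0 0 1; 0 0 -10 0 0 0 1; 0 0 0 0 0 0 1")

```text
time: 6.9
tcp_pos: [478.7, 36.6, 264.3]
tool_rot: [0.636, 0.338, 0.61, -0.332]
contact_force: [0.2, 0.3, 0.6]
grip_width: 0.2
```

```bash
python3 uv.py -3 184 260;  python3 - <<'E'
from plant import bot
from h import *
for n in ("top","side"):
    c=bot.read_camera(n); np.savez(n+"1.npz",**c); w=c["pixels"][:,:,::-1]
    a,b=((110,265),(140,200)) [n=="side"]
    cv2.imwrite(f"pics/{n}1z.png",cv2.resize(w[a:a+150,b:b+200],None,fx=4,fy=4,interpolation=cv2.INTER_CUBIC))
E
```

```text
t 6.9 u,v,z [ -1.1 167.7 264.3] Fu,Fv,Fz [0.3 0.2 0.6] w 0.2
shift tool [  3.8  -2.1 -16.4] turn deg [-0.4  1.6 -1.4]
```

View pics/top1z.png

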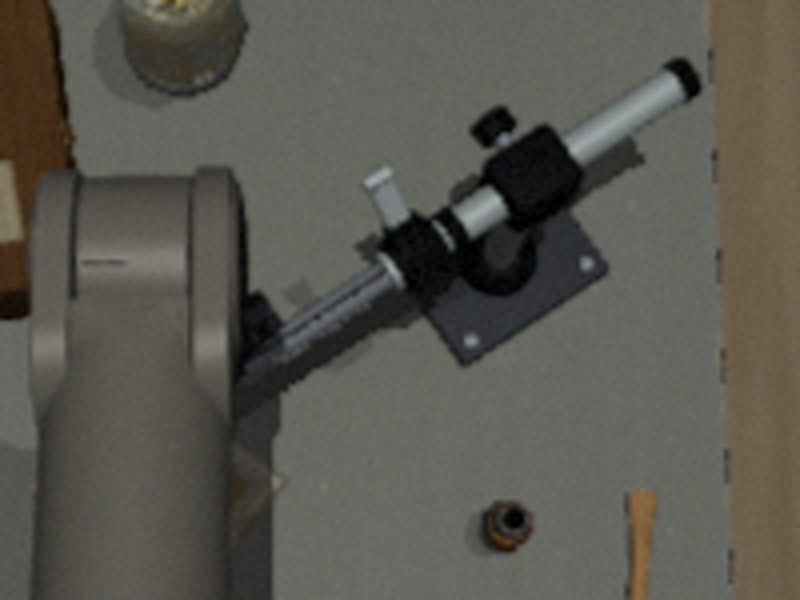

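View pics/side1z.png

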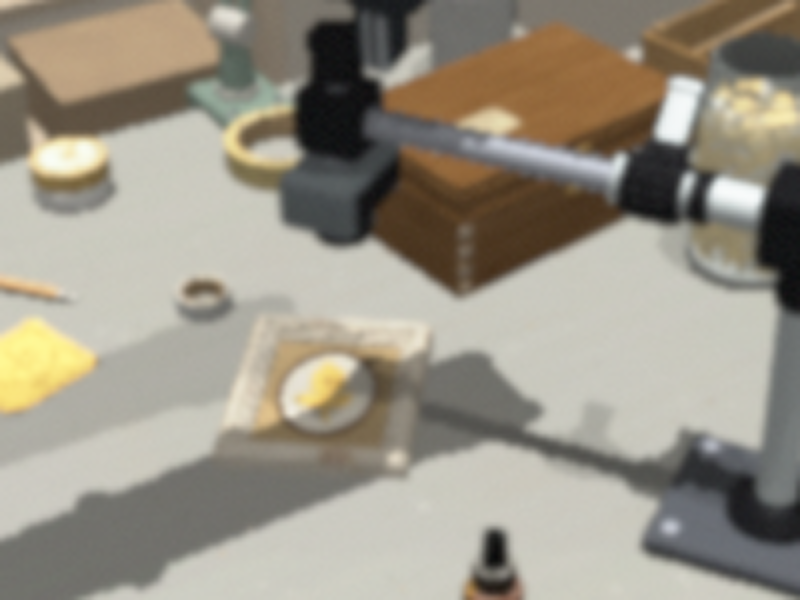

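```bash
python3 - <<'E'
from h import *; from cfg import *
s=load("side1.npz"); s0=load("side0.npz")
q=lambda x,y:(200+x/4-.37,140+y/4-.37)
sx=np.array([BD[1],-BD[0],0])
F=np.array([450.3,73.3,0])
def rep(n,P):
    d=P-F; print(n,P.round(1),"along",(d@BD).round(1),"across",(d@sx).round(1))
# side knob top ellipse centre
rep("knob now",onplane(s,[q(334,30)],283)[0])
rep("lens now",onplane(s,[q(343,232)],140)[0])
rep("oval", onplane(s,[q(327,391)],13)[0])
sz=lambda X,Y:(240+X/3.3-.35,140+Y/3.3-.35)
rep("knob before",onplane(s0,[sz(247,45)],283)[0])
E
```

```text
knob now [461.1  63.3 283. ] along -14.3 across 3.4
lens now [462.6  65.7 140. ] along -13.2 across 5.9
oval [449.4  73.3  13. ] along 0.5 across -0.7
knob before [507.   -1.4 283. ] along -93.7 across 5.5
```

Request:
servo_tool(series="3 -1 -6 -0.4 1 -1 1; 2 0 -6 0 0 0 1; 0 0 -5 0 0 0 1")

```text
time: 7.3
tcp_pos: [472.1, 45.9, 261.2]
tool_rot: [0.63, 0.335, 0.616, -0.334]
contact_force: [2.0, -2.9, 0.0]
grip_width: -0.2
```

```bash
python3 uv.py -3 184 260;  python3 - <<'E'
from plant import bot
from h import *
for n in ("side",):
    c=bot.read_camera(n); np.savez(n+"2.npz",**c); w=c["pixels"][:,:,::-1]
    a,b=((110,265),(140,200)) [n=="side"]
    cv2.imwrite(f"pics/{n}2z.png",cv2.resize(w[a:a+150,b:b+200],None,fx=4,fy=4,interpolation=cv2.INTER_CUBIC))
E
```

```text
t 7.3 u,v,z [ -1.4 179.1 261.2] Fu,Fv,Fz [ 0.1 -3.5  0. ] w -0.2
shift tool [ 1.1 -1.7 -5. ] turn deg [-0.3  1.  -0.6]
```

View pics/side2z.png

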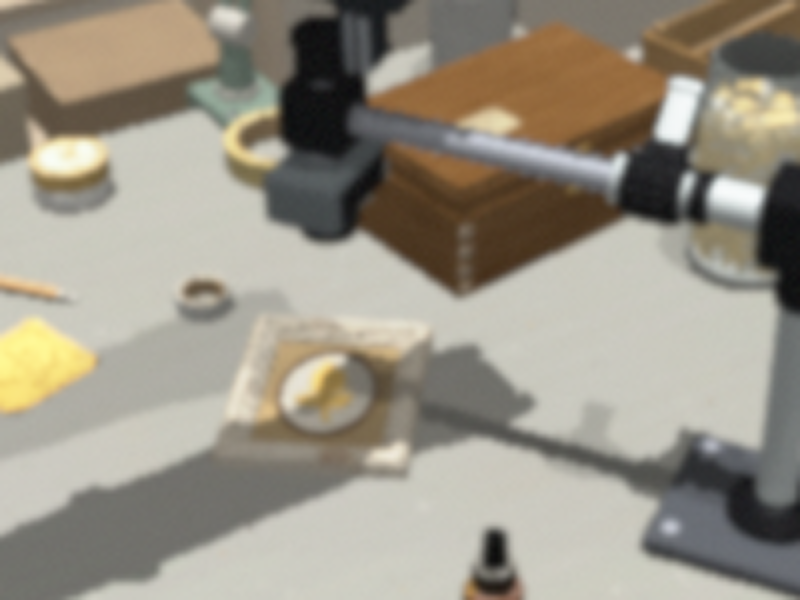

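```bash
python3 - <<'E'
from h import *; from cfg import *
s=load("side2.npz")
q=lambda x,y:(200+x/4-.37,140+y/4-.37)
sx=np.array([BD[1],-BD[0],0]); F=np.array([450.3,73.3,0])
for n,P in (("knob",onplane(s,[q(318,27)],283)[0]),("lens",onplane(s,[q(327,230)],140)[0])):
    d=P-F; print(n,P.round(1),"along",(d@BD).round(1),"across",(d@sx).round(1))
E
```

```text
knob [455.   71.6 283. ] along -4.0 across 2.9
lens [455.1  73.  140. ] along -2.9 across 3.8
```

```bash
python3 - <<'E'
from h import *
t=load("top0.npz"); s=load("side0.npz")
print(tri(t,(308,103),s,(391,155)))
E
```

```text
(array([788.18437687,  53.97814871, 174.40103238]), np.float64(7.934921478376801))
```

Request:
servo_tool(series="1 0 -4 0 0 0 1; 0 0 -2 0 0 0 1; 0 0 8 0 0 0 1; -10 0 12 0 0 0 1; -40 0 0 0 0 0 1; -5 10 20 0 0 0 1; 0 15 40 0 0 0 1; 0 15 40 0 0 0 1; 0 20 40 0 0 0 1; 0 20 30 0 0 0 1")

```text
time: 8.35
tcp_pos: [638.5, -47.1, 311.7]
tool_rot: [0.624, 0.331, 0.631, -0.321]
contact_force: [-0.1, 0.7, 0.7]
grip_width: 0.1
```

```bash
python3 uv.py 82 0 300
```

```text
t 8.35 u,v,z [ 85.    9.1 311.7] Fu,Fv,Fz [0.3 0.6 0.7] w 0.1
shift tool [11.5 -3.3  9.2] turn deg [ 1.3 -0.8 -0.5]
```

```bash
python3 - <<'E'
from plant import bot
from h import *
for n in ("top","side"):
    c=bot.read_camera(n); np.savez(n+"3.npz",**c); w=c["pixels"][:,:,::-1]
    a,b=((110,265),(140,200)) [n=="side"]
    cv2.imwrite(f"pics/{n}3z.png",cv2.resize(w[a:a+150,b:b+200],None,fx=4,fy=4,interpolation=cv2.INTER_CUBIC))
E
```

```text
(no output)
```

View pics/top3z.png

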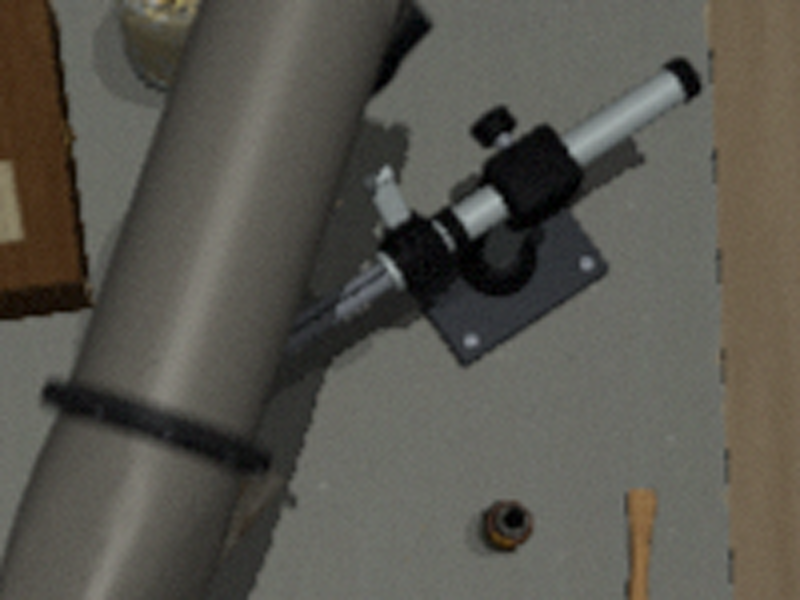

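View pics/side3z.png

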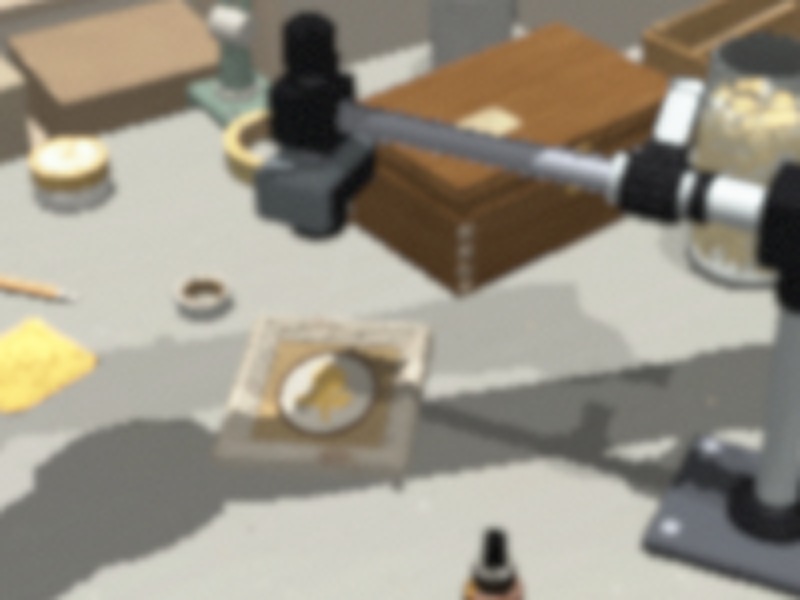

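Request:
servo_tool(series="-5 -15 40 0 0 0 1; 0 -25 40 0 0 0 1; 0 -25 40 0 0 0 1; 0 -25 35 0 0 0 1; 0 -20 10 0 0 0 1; 0 0 0 0 0 0 1")

```text
time: 9.05
tcp_pos: [645.3, -240.2, 300.1]
tool_rot: [0.618, 0.328, 0.641, -0.314]
contact_force: [0.1, -0.1, 0.0]
grip_width: 0.4
```

```bash
python3 uv.py 82 0 300; python3 - <<'E'
from plant import bot
from h import *; from cfg import *
for n in ("top","side"):
    c=bot.read_camera(n); np.savez(n+"4.npz",**c); w=c["pixels"][:,:,::-1]
    a,b=((140,265),(140,200)) [n=="side"]
    cv2.imwrite(f"pics/{n}4z.png",cv2.resize(w[a:a+150,b:b+200],None,fx=4,fy=4,interpolation=cv2.INTER_CUBIC))
s=load("side3.npz")
q=lambda x,y:(200+x/4-.37,140+y/4-.37)
sx=np.array([BD[1],-BD[0],0]); F=np.array([450.3,73.3,0])
for n,P in (("knob",onplane(s,[q(307,24)],283)[0]),("lens",onplane(s,[q(316,229)],140)[0])):
    d=P-F; print(n,P.round(1),"along",(d@BD).round(1),"across",(d@sx).round(1))
E
```

```text
t 9.05 u,v,z [ -16.9 -155.   300.1] Fu,Fv,Fz [ 0.  -0.1  0. ] w 0.4
shift tool [   6.2  104.5 -151.2] turn deg [ 2.1 -2.2 -0.1]
knob [451.3  78.4 283. ] along 3.7 across 3.7
lens [449.8  77.7 140. ] along 3.9 across 2.0
```

View pics/top4z.png

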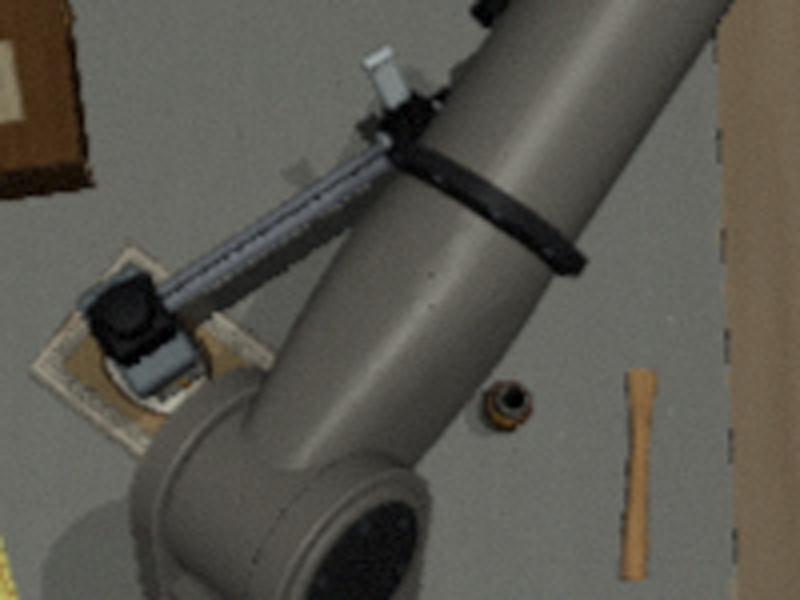

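View pics/side4z.png

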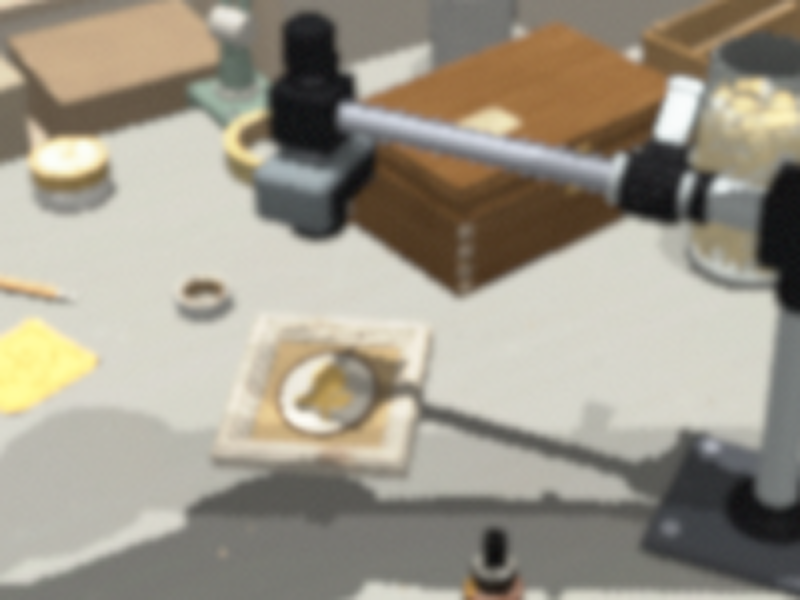

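```bash
python3 - <<'E'
from h import *; from cfg import *
t=load("top4.npz"); s=load("side4.npz")
sx=np.array([BD[1],-BD[0],0]); F=np.array([449.5,74.5,0])
q=lambda x,y:(265+x/4-.37,140+y/4-.37)
q2=lambda x,y:(200+x/4-.37,140+y/4-.37)
def rep(n,P):
    d=P-F; print(n,P.round(1),"along",(d@BD).round(1),"across",(d@sx).round(1))
rep("knob top",onplane(t,[q(128,308)],283)[0])
P,e=tri(t,q(128,308),s,q2(307,22)); rep("knob tri",P);print(e)
# camera body top (z~225-21=204): visible corners lower-right side
w=t["pixels"][200:230,280:320]; print()
c=load("top0.npz")
tz=lambda X,Y:(265+X/4-.4,110+Y/3.7-.4)
rep("knob0",onplane(c,[tz(264,314)],283)[0])
E
```

```text
knob top [450.1  73.8 283. ] along -0.9 across 0.1
knob tri [449.2  73.5 287. ] along -0.7 across -0.8
0.49748456439277955

knob0 [504.7  -8.4 283. ] along -99.6 across -0.3
```

Request:
servo_tool(series="-5 20 -10 2 -2 0 1; -5 25 -35 0 0 0 1; 0 25 -40 0 0 0 1; 0 25 -40 0 0 0 1; 0 10 -25 0 0 0 1; 0 0 0 0 0 0 1")

```text
time: 9.75
tcp_pos: [651.4, -21.8, 312.0]
tool_rot: [0.627, 0.33, 0.632, -0.313]
contact_force: [-0.0, 0.2, 0.4]
grip_width: -0.0
```

```bash
python3 uv.py 80 0 250
```

```text
t 9.75 u,v,z [109.8  22.9 312. ] Fu,Fv,Fz [0.1 0.2 0.4] w -0.0
shift tool [ 61.1 -31.7  22.9] turn deg [ 2.1 -1.  -1. ]
```

Request:
servo_tool(series="10 -15 14 2 -1 -1 1; 25 -9 8 0 0 0 1; 20 0 0 0 0 0 1; 6 0 0 0 0 0 1; 0 0 0 0 0 0 1")

```text
time: 10.25
tcp_pos: [646.4, -38.2, 251.2]
tool_rot: [0.628, 0.329, 0.627, -0.322]
contact_force: [-0.2, 0.3, -0.1]
grip_width: -0.1
```

```bash
python3 uv.py 75 -1 250;  python3 - <<'E'
from plant import bot
from h import *
c=bot.read_camera("wrist"); cv2.imwrite("pics/w10.png",c["pixels"][:,:,::-1])
E
```

```text
t 10.25 u,v,z [ 96.5  12.1 251.2] Fu,Fv,Fz [-0.   0.4 -0.1] w -0.1
shift tool [  1.  -21.8  12.5] turn deg [ 1.4 -0.2 -0.5]
```

View pics/w10.png

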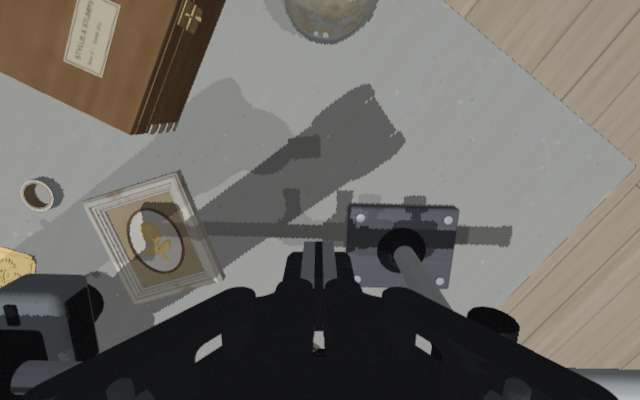

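Request:
servo_tool(series="1 -8 14 1.4 0 0 1; 1 -8 4 0 0 0 1; 0 0 0 0 0 0 1")

```text
time: 10.6
tcp_pos: [645.2, -64.1, 252.1]
tool_rot: [0.626, 0.337, 0.621, -0.329]
contact_force: [0.7, -0.6, 0.3]
grip_width: 0.4
```

```bash
python3 uv.py 60 -1 250
```

```text
t 10.6 u,v,z [ 81.   -8.7 252.1] Fu,Fv,Fz [ 0.3 -0.9  0.3] w 0.4
shift tool [  1.8 -21.1  -7.7] turn deg [-0.   0.  -0.7]
```

Request:
servo_tool(series="4 -8 -7 0 0 0 1; 2 -10 0 0 0 0 1; 0 -12 0 0 0 0 1; 0 -12 0 0 0 0 1")

```text
time: 11.0
tcp_pos: [621.2, -74.2, 254.6]
tool_rot: [0.639, 0.343, 0.612, -0.315]
contact_force: [9.4, 8.2, 11.7]
grip_width: 0.3
```

```bash
python3 uv.py 20 -1 252;  python3 - <<'E'
from plant import bot
from h import *
c=bot.read_camera("side"); w=c["pixels"][:,:,::-1]
cv2.imwrite("pics/side5z.png",cv2.resize(w[100:250,230:430],None,fx=4,fy=4,interpolation=cv2.INTER_CUBIC))
E
```

```text
t 11.0 u,v,z [ 55.5  -3.7 254.6] Fu,Fv,Fz [12.4  1.6 11.7] w 0.3
shift tool [  0.7 -35.5  -3.1] turn deg [ 0.6  0.8 -3. ]
```

View pics/side5z.png

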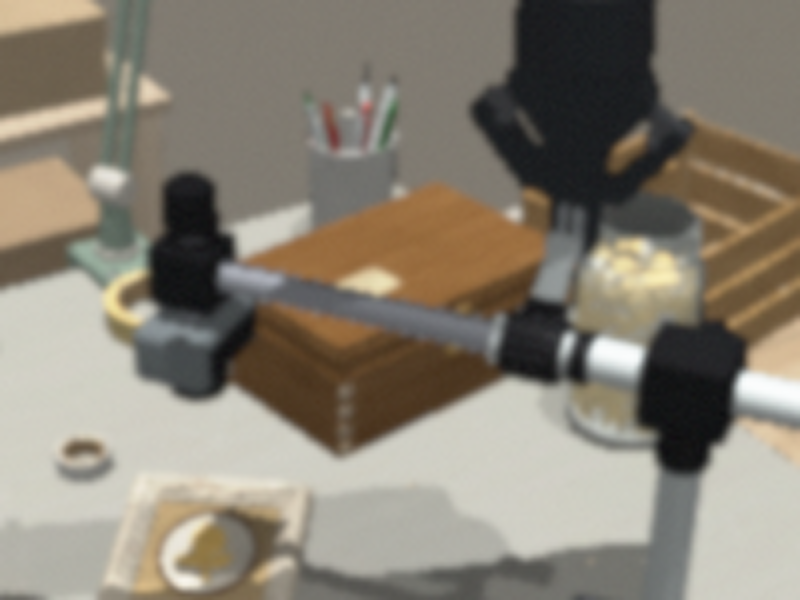

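Request:
servo_tool(series="0 12 0 0.6 0.8 -3 1; 10 4 -1 0 0 0 1; 3 0 -1 0 0 0 1; 0 0 0 0 0 0 1")

```text
time: 11.45
tcp_pos: [632.0, -66.9, 246.1]
tool_rot: [0.625, 0.335, 0.621, -0.333]
contact_force: [0.7, 0.5, 0.2]
grip_width: -0.1
```

```bash
python3 uv.py 50 -1 243
```

```text
t 11.45 u,v,z [ 68.5  -3.7 246.1] Fu,Fv,Fz [0.9 0.  0.2] w -0.1
shift tool [  3.  -18.6  -2.7] turn deg [-0.2  0.2 -0.3]
```

Request:
servo_tool(series="4 -8 -3 0 0 0 1; 3 -10 0 0 0 0 1; 2 -12 0 0 0 0 1; 0 -12 0 0 0 0 1")

```text
time: 11.85
tcp_pos: [600.9, -84.8, 240.2]
tool_rot: [0.631, 0.339, 0.617, -0.326]
contact_force: [0.5, 1.3, 0.5]
grip_width: -0.2
```

```bash
python3 uv.py 20 -1 252
```

```text
t 11.85 u,v,z [ 32.7  -1.3 240.2] Fu,Fv,Fz [1.2 0.8 0.5] w -0.2
shift tool [-12.1 -12.4  -0.2] turn deg [ 0.1  0.5 -1.5]
```

Request:
servo_tool(series="-12 -2 0 0 0 -1 1; -3 -8 0 0 0 0 1; 0 -9 0 0 0 0 1; 0 -9 0 0 0 0 1")

```text
time: 12.25
tcp_pos: [572.6, -103.8, 254.4]
tool_rot: [0.627, 0.335, 0.62, -0.332]
contact_force: [1.8, 1.9, -1.8]
grip_width: -0.0
```

```bash
python3 uv.py -20 -1 256;python3 - <<'E'
from plant import bot
from h import *
c=bot.read_camera("wrist"); cv2.imwrite("pics/w11.png",c["pixels"][:,:,::-1])
E
```

```text
t 12.25 u,v,z [ -1.3  -1.3 254.4] Fu,Fv,Fz [ 2.5  0.6 -1.8] w -0.0
shift tool [ -1.8 -18.7  -0.2] turn deg [-0.2  0.4 -0.5]
```

View pics/w11.png

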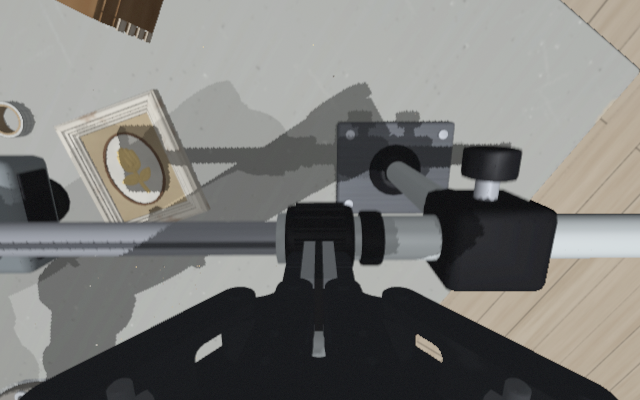

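Request:
servo_tool(series="0 -8 0 0 0 0 1; 0 -9 0 0 0 0 1; 1 -10 0 0 0 0 1")

```text
time: 12.6
tcp_pos: [554.3, -115.0, 253.9]
tool_rot: [0.631, 0.339, 0.617, -0.326]
contact_force: [14.4, 8.3, 3.9]
grip_width: -0.1
```

```bash
python3 uv.py -20 -1 256
```

```text
t 12.6 u,v,z [-22.7  -0.4 253.9] Fu,Fv,Fz [16.6 -1.2  3.9] w -0.1
shift tool [-2.   2.8  0.6] turn deg [ 0.1  0.5 -1.4]
```

Request:
servo_tool(series="2 -14 0 0 0 0 1; 3 -18 0 0 0 0 1; 3 -22 0 0 0 0 1")

```text
time: 12.9
tcp_pos: [550.0, -117.6, 257.8]
tool_rot: [0.659, 0.351, 0.598, -0.291]
contact_force: [27.1, 17.4, 11.3]
grip_width: -0.2
```

```bash
python3 uv.py -20 -1 256;python3 - <<'E'
from plant import bot
from h import *
c=bot.read_camera("side"); w=c["pixels"][:,:,::-1]
cv2.imwrite("pics/side6z.png",cv2.resize(w[100:250,230:430],None,fx=4,fy=4,interpolation=cv2.INTER_CUBIC))
E
```

```text
t 12.9 u,v,z [-2.780e+01 -1.000e-01  2.578e+02] Fu,Fv,Fz [32.2 -0.6 11.3] w -0.2
shift tool [2.7 7.5 1.1] turn deg [ 2.   2.  -6.6]
```

View pics/side6z.png

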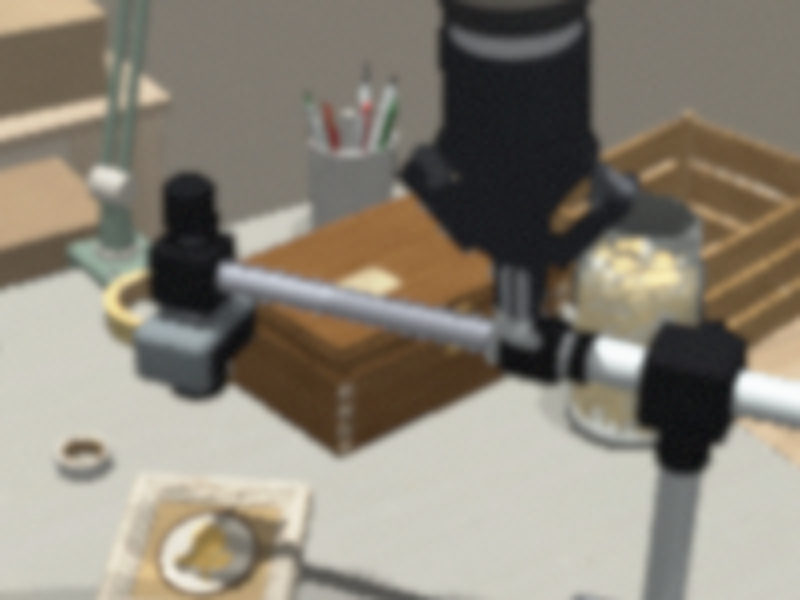

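Request:
servo_tool(series="0 12 0 2 2 -6 1; -20 8 0 0 0 0 1; -40 0 0 0 0 0 1; -20 20 0 0 0 0 1; 0 20 30 0 0 0 1; 0 0 40 0 0 0 1; 0 0 0 0 0 0 1")

```text
time: 13.65
tcp_pos: [635.2, -142.3, 339.6]
tool_rot: [0.622, 0.333, 0.627, -0.33]
contact_force: [-0.2, -0.8, -0.4]
grip_width: -0.1
```

```bash
python3 uv.py -60 -1 320;python3 - <<'E'
from plant import bot
from h import *
c=bot.read_camera("side"); np.savez("side7.npz",**c); w=c["pixels"][:,:,::-1]
cv2.imwrite("pics/side7z.png",cv2.resize(w[140:290,240:480],None,fx=3.3,fy=3.3,interpolation=cv2.INTER_CUBIC))
E
```

```text
t 13.65 u,v,z [ 29.2 -68.1 339.6] Fu,Fv,Fz [-0.6 -0.6 -0.4] w -0.1
shift tool [ 20.  -89.  -67.3] turn deg [ 0.2 -0.4 -0.1]
```

View pics/side7z.png

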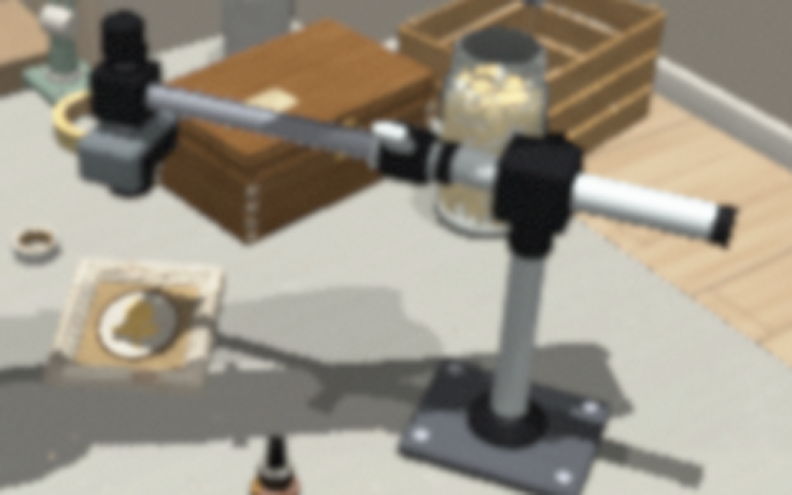

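Request:
servo_tool(series="0 -30 25 0 0 0 1; 0 -38 30 0 0 0 1; 0 -38 30 0 0 0 1; 0 -38 30 0 0 0 1; 0 -35 20 0 0 0 1; 0 0 0 0 0 0 1; 0 0 0 0 0 0 1")

```text
time: 14.4
tcp_pos: [555.6, -352.9, 334.0]
tool_rot: [0.618, 0.333, 0.633, -0.327]
contact_force: [2.7, 0.7, -0.9]
grip_width: -0.1
```

```bash
python3 uv.py; python3 - <<'E'
from plant import bot
from h import *
for n in ("top","side"):
    c=bot.read_camera(n); np.savez(n+"8.npz",**c); w=c["pixels"][:,:,::-1]
    a,b=((110,265),(140,200)) [n=="side"]
    cv2.imwrite(f"pics/{n}8z.png",cv2.resize(w[a:a+150,b:b+200],None,fx=4,fy=4,interpolation=cv2.INTER_CUBIC))
s0=load("side0.npz")["pixels"];s8=c["pixels"]
p=np.hstack([cv2.resize(x[160:205,340:400,::-1],None,fx=6,fy=6,interpolation=cv2.INTER_NEAREST) for x in (s0,s8)])
cv2.imwrite("pics/wingcmp.png",p)
E
```

```text
t 14.4 u,v,z [-154.2 -198.7  334. ] Fu,Fv,Fz [ 2.7 -0.9 -0.9] w -0.1
```

View pics/top8z.png

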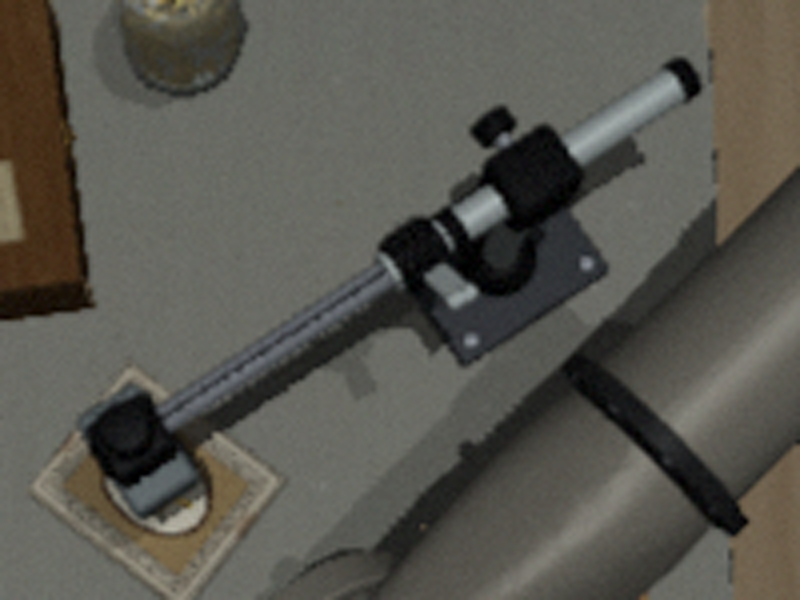

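View pics/wingcmp.png

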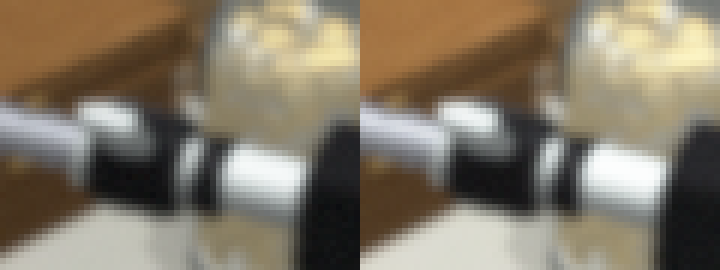

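```bash
python3 - <<'E'
from h import *; from cfg import *
a=load("top0.npz")["pixels"];b=load("top8.npz")["pixels"]
p=np.hstack([cv2.resize(x[155:200,355:400,::-1],None,fx=8,fy=8,interpolation=cv2.INTER_NEAREST) for x in (a,b)])
cv2.imwrite("pics/wt.png",p)
for n,c in ((0,a),(8,b)):
    w=c[168:190,368:388].astype(int); m=(w.sum(2)>330); ys,xs=np.nonzero(m); print(n,m.sum(),xs.mean()+368,ys.mean()+168,ys.max()+168)
A=load("side0.npz")["pixels"];B=load("side8.npz")["pixels"]
for c in (A,B):
    w=c[172:188,348:368].astype(int); m=(w.sum(2)>480); ys,xs=np.nonzero(m); print(m.sum(),xs.mean()+348,ys.mean()+172)
t=load("top8.npz"); s=load("side8.npz")
sx=np.array([BD[1],-BD[0],0])
q=lambda x,y:(265+x/4-.37,110+y/4-.37)
fr=onplane(t,[q(130,366),q(284,482),q(183,608),q(32,488)],16); print(fr.round(1))
F=(fr[1]+fr[3])/2; print("F",F)
P=onplane(t,[q(127,429)],283)[0]; d=P-F; print("knob",P,d@BD,d@sx)
E
```

```text
0 26 379.46153846153845 182.8846153846154 186
8 46 378.04347826086956 181.65217391304347 186
61 354.75409836065575 180.13114754098362
79 354.746835443038 180.46835443037975
[[539.6  95.7  16. ]
 [452.2 -19.4  16. ]
 [359.3  54.4  16. ]
 [447.7 167.1  16. ]]
F [449.95836945  73.81624518  16.        ]
knob [449.46814023  74.35601323 283.        ] 0.7213425263399948 -0.10648566627706059
```

View pics/wt.png

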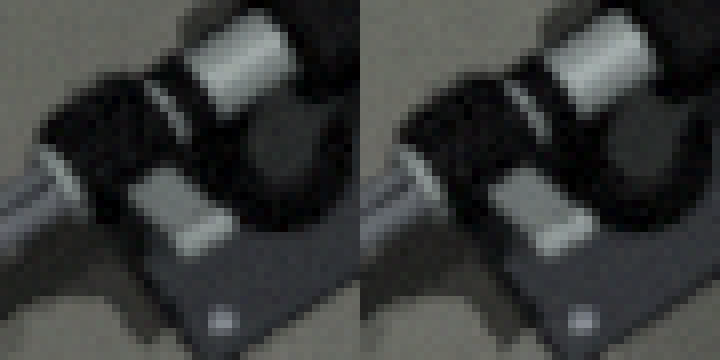

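View pics/side8z.png

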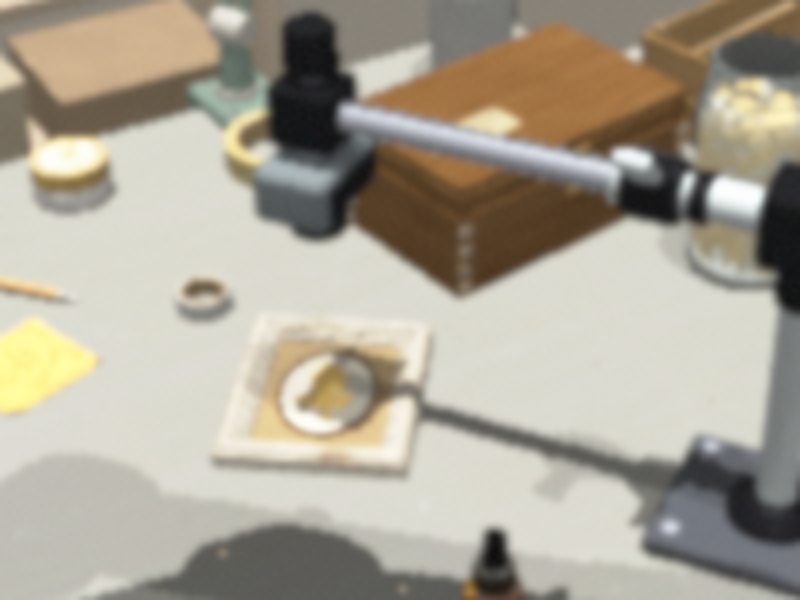

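```bash
python3 - <<'E'
from plant import bot
print(bot.job_done())
E
```

```text
the job is handed in; nothing more can be done
None
```

The job is handed in at about 14.5 s. I swung the collar wing fully open, pushed the boom out by the knob by about 100 mm, and swung the wing back against its stop at about 32 N. I then moved the arm well clear.

Last checks:
- **Lens:** the top camera puts the knob, which sits straight above the lens, about 1 mm from the frame's centre. The side camera puts it 4–5 mm off. The two views disagree by a few millimetres, but both are inside 12 mm.
- **Collar:** in both views the wing looks the same as in its starting pictures. An error of 0.15 rad would have moved it 3–4 pixels.
- **Frame and other things:** the frame measures within about 1 mm of its start. The bottle, burnisher and tape roll never came near the arm; I compared them only by eye.

One hitch on the way: on the first push in each direction the finger rode up the wing's bead, so I backed off and pushed again lower down.

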